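# Take the pipette off its stand and hold it ready over the marked vial

## Robot

A 6-joint arm with a two-finger parallel gripper is mounted at the origin on a cart in front of the work surface, level with it; the furniture and walls round the work are solid. World frame = base frame: x ahead of the robot, y to its left, z up, the work surface at z = 0. Lengths are in m, angles in rad, forces in N, time in s.
With the tool pointing down it reaches from about 0.275 to 0.875 m from the base axis. Payload 12.5 kg.
Tool frame: the origin (TCP) lies on the centre line of the jaws, within the pads' length; the fingertips stand 14 mm ahead of it and the grasp point (between the pads) lies 5 mm behind it (robot.tip_reach is the z of the fingertips in the tool frame, in m); z points along the fingers, y is the direction in which the jaws open and shut (so a half turn about z gives the same grasp; the last joint's range is limited). The gripper opens to 85 mm and grips with 20 to 120 N. Pads are 22 mm wide; open, the fingers measure 114 mm over their backs; the gripper's body (76 mm by 85 mm) begins 54 mm behind the grasp point. The pads swing forward as they close: fully open they stand 13 mm farther back than shut.
Start: joints at [1.105, 0.351, 1.652, -0, 1.139, -0.085], TCP at [0.204, 0.511, 0.245] pointing down, gripper open.
Joint ranges: [-2.75, 2.75], [-0.79, 2.1], [0.01, 2.65], [-1.57, 4.71], [0.07, 3.14], [-2.87, 2.87]. Speed limits (rad/s): [2.22, 2.22, 2.79, 3.14, 3.14, 3.14].

## Interface

Orientations are given as a unit quaternion [x, y, z, w].
In Python, from rig import robot, viewer gives the robot as it stands.
- The arm moves only by the shell command python3 -m jog 'ROWS'. ROWS is a JSON object of lists of equal length, an entry for each row: "offset": the shift along the tool's x, y, z in mm, a list of three; "angular": the turn, a rotation vector about the tool's x, y, z in rad, a list of three; "fingers": the opening, from 0 (shut) to 1 (fully open). A call has 1 to 5 rows; each row is the pose to reach, as a shift and turn from the pose commanded when the call began, along the tool's axes at that moment; what a row does not reach only later rows make up. A row lasts 1/10 s, in which the tool goes at most 50 mm and 8.59 degrees, less where a joint would pass 70% of its speed; a pose out of reach is approached as far as the arm can. A call with a gripper value outside its range is refused whole. The fingers move at their own pace and stop on an object; the grip force is fixed at half the most. Time passes only in rows, so rows that repeat a pose let the fingers close. It gives the time, the measured TCP pose, the force and the opening at its end, in the units of the state.
- robot.read_state(): the state, without advancing time (a new reading comes with each control period).
- viewer.snapshot(name): name is "scene" or "side" or "wrist"; returns (picture, depth): 480x640x3 uint8, blue, green, red; 480x640 float32, m along the optical axis (not along the pixel's ray), 0 where there is no reading.
- viewer.get_calibration(name): a dict with "fx", "fy", "cx", "cy" (pixels), "R" (3x3) and "t" (3): a world point X has camera coordinates R X + t; the wrist camera has in their place "tool_from_camera" (4x4, takes a point from camera to tool coordinates, whose origin is the TCP and whose axes are the flange's). Camera axes: x right, y down, z forward; pixel columns grow to the right and rows downward; lengths in m; the calibration is good to about 2 mm. A picture is of the moment at which its call begins: read the wrist's pose just before it. get_calibration takes no time and is no camera call.
- robot.hand_in(): hands the job in, once; it reports no verdict.
The state is a dict: "clock": time; "joint_pos": joint angles; "dq": joint speeds; "joint_torque": joint torques, N m; "tcp_pos": TCP position; "ee_rot": TCP orientation; "contact_force": force on the tool from outside, world axes, zero at the start; "ft_torque": the same for the moment, N m; "grip_width": finger opening in m.
Only numpy, scipy, OpenCV 4.12 (cv2) and the standard library are available. Lean on these libraries where they do the work, as an engineer would, in place of code of your own. Each camera call takes 0.05 s, during which the arm holds its last target. There are 200 camera calls.

## Task

Lift the white pipette up off the forked hook of its stand, carry it over the row of bottles, and bring its tip to a stop hovering about 1 cm above the middle of the mouth of the open vial with the green band, upright, ready to dispense. Do not let the pipette touch the vials, the rack or the bottles, and do not shift any of them. The job ends holding: the program finishes while the gripper still holds the pipette still in the air there.

Things in the scene. Friction and masses are not known exactly. Their poses are not given: they have to be found in the camera images.
- pipette: white pipette, blue collar and button, yellow tip, 180 mm long, 0.12 kg, hanging upright in the stand's fork. Origin at the end of the yellow tip, z up its axis. Grip the handle from above across its y at z = 145 mm: handle z = 118 to 166 mm, flat faces 24 mm apart in y, 28 mm in x. Collar 30 (x) by 32 (y) mm, z = 112 to 118; button 16 mm wide, to z = 180; shaft below the collar 13 mm thick
- stand: fixed stand: grey base 130 (x) by 100 (y) mm, origin under its centre, z up; post at x = +45 mm with a black fork, top z = 150 mm, open to the stand's -x: prongs at y = 9 to 20 mm either side, to x = -40 mm. The pipette hangs at x = -15, y = 0, axes within 0.1 rad of the stand's, collar on the prongs between lips up to z = 157 mm. Raised over 10 mm it can leave to the stand's -x, or straight up
- rack: fixed grey vial rack, 160 (x) by 56 (y) by 25 mm, origin at the centre of its underside, z up; three holes at x = -48, 0, +48 mm, whose floors are 11 mm above the table (so vial rims stand 61 mm above the table)
- green_vial: open-mouthed round glass vial, loose, 28 mm outside and 24 mm inside diameter, 50 mm tall, standing in one of the rack's three holes; green band round its upper end; origin at the centre of its underside, z up, so the rim of the mouth is at z = 50 mm. This is the target
- white_vial_1: open-mouthed round glass vial, loose, 28 mm outside and 24 mm inside diameter, 50 mm tall, standing in one of the rack's three holes; white band round its upper end; origin at the centre of its underside, z up, so the rim of the mouth is at z = 50 mm
- white_vial_2: open-mouthed round glass vial, loose, 28 mm outside and 24 mm inside diameter, 50 mm tall, standing in one of the rack's three holes; white band round its upper end; origin at the centre of its underside, z up, so the rim of the mouth is at z = 50 mm
- dropper_bottle: small amber dropper bottle with a black teat, 30 mm diameter, 92 mm tall; loose, stands in the row of five bottles that runs along x between the stand and the rack, at about y = -0.10, places 68 mm apart from x = 0.37 to 0.65, in any order; origin at the centre of its underside, z up
- clear_jar_a: clear reagent jar with a glass stopper, 67 mm diameter, 116 mm tall; loose, stands in the row of five bottles that runs along x between the stand and the rack, at about y = -0.10, places 68 mm apart from x = 0.37 to 0.65, in any order; origin at the centre of its underside, z up
- spray_bottle_a: small dark spray bottle with a white nozzle, 30 mm diameter, 118 mm tall; loose, stands in the row of five bottles that runs along x between the stand and the rack, at about y = -0.10, places 68 mm apart from x = 0.37 to 0.65, in any order; origin at the centre of its underside, z up
- clear_jar_b: clear reagent jar with a glass stopper, 62 mm diameter, 113 mm tall; loose, stands in the row of five bottles that runs along x between the stand and the rack, at about y = -0.10, places 68 mm apart from x = 0.37 to 0.65, in any order; origin at the centre of its underside, z up
- spray_bottle_b: small dark spray bottle with a white nozzle, 30 mm diameter, 113 mm tall; loose, stands in the row of five bottles that runs along x between the stand and the rack, at about y = -0.10, places 68 mm apart from x = 0.37 to 0.65, in any order; origin at the centre of its underside, z up
Things that resemble listed ones, but are neither listed nor needed, are in the scene too. What is shaped like the spray_bottle_b but pink is not meant.

How it is judged:
On the way, in this order (a step that is already met when the one before it is completed fails the run):
1. the pipette is held by the fingers, lifted clear of the stand (height (world z) of pipette above 0.048 m and contact force between pipette and stand below 0.05 N and contact force between pipette and the fingers above 1 N), for 0.1 s.
2. the held pipette passes over the row: its tip above one of the five bottles (within 60 mm of its axis and higher than its top) (contact force between pipette and the fingers above 1 N and ((horizontal distance between pipette and dropper_bottle below 0.06 m and height (world z) of pipette above 0.092 m) or (horizontal distance between pipette and clear_jar_a below 0.06 m and height (world z) of pipette above 0.116 m) or (horizontal distance between pipette and spray_bottle_a below 0.06 m and height (world z) of pipette above 0.118 m) or (horizontal distance between pipette and clear_jar_b below 0.06 m and height (world z) of pipette above 0.113 m) or (horizontal distance between pipette and spray_bottle_b below 0.06 m and height (world z) of pipette above 0.113 m))).
At the end, for the whole second after the job is handed in: The pipette is held by the fingers, still (under 20 mm/s), upright within 0.12 rad, its tip within 9 mm of the green-banded vial's axis and 3 to 25 mm above its rim, touching no vial, rack or stand; the vials are within 8 mm and the five bottles within 15 mm of where they stood, all upright (horizontal distance between pipette and green_vial below 0.009 m and z of pipette in the frame of green_vial between 0.053 and 0.075 m and angle between pipette's own z axis and vertical below 0.12 rad and linear speed of pipette below 0.02 m/s and contact force between pipette and the fingers above 1 N and contact force between pipette and green_vial below 0.05 N and contact force between pipette and white_vial_1 below 0.05 N and contact force between pipette and white_vial_2 below 0.05 N and contact force between pipette and rack below 0.05 N and contact force between pipette and stand below 0.05 N and angle between each of green_vial, white_vial_1, white_vial_2, dropper_bottle, clear_jar_a, spray_bottle_a, clear_jar_b, spray_bottle_b's own z axis and vertical below 0.15 rad and distance of each of green_vial, white_vial_1, white_vial_2 from where it was at the start of the episode below 0.008 m and distance of each of dropper_bottle, clear_jar_a, spray_bottle_a, clear_jar_b, spray_bottle_b from where it was at the start of the episode below 0.015 m); the arm keeps its last pose, push and grip.
It fails at once if the pipette touches a vial, the rack or a bottle (over 0.3 N) (contact force between pipette and green_vial above 0.3 N or contact force between pipette and white_vial_1 above 0.3 N or contact force between pipette and white_vial_2 above 0.3 N or contact force between pipette and rack above 0.3 N or contact force between pipette and dropper_bottle above 0.3 N or contact force between pipette and clear_jar_a above 0.3 N or contact force between pipette and spray_bottle_a above 0.3 N or contact force between pipette and clear_jar_b above 0.3 N or contact force between pipette and spray_bottle_b above 0.3 N).
It fails at once if a vial is shifted more than 8 mm (distance of any of green_vial, white_vial_1, white_vial_2 from where it was at the start of the episode above 0.008 m).
It fails at once if a bottle of the row is shifted more than 15 mm (distance of any of dropper_bottle, clear_jar_a, spray_bottle_a, clear_jar_b, spray_bottle_b from where it was at the start of the episode above 0.015 m).
It also fails if it takes over 43 s, if anything falls off the work surface, if the arm or the gripper's body presses on something with over 40 N, if the wrist force passes 120 N, or if a joint passes its speed limit or range.

## Working session

There is one attempt and no reset: what is moved stays moved. The work goes in short steps, Python scripts to look and compute and a shell command to move; the robot and the scene stay as the last step left them, time stands still between calls to the robot, and variables do not carry over. Pictures are saved under pics/ and viewed, about 8 in all and at most 12, crops included, and the job is handed in when it is done.

```bash
mkdir -p pics; ls
cat > h.py <<'E'
import numpy as np, cv2
from rig import robot, viewer
from scipy.spatial.transform import Rotation as R
def snap(n):
    s=robot.read_state(); im,d=viewer.snapshot(n); np.savez('%s.npz'%n,im=im,d=d,p=s['tcp_pos'],q=s['ee_rot']); return im,d,s
def cam(n,p=None,q=None):
    c=viewer.get_calibration(n)
    if n=='wrist':
        T=np.array(c['tool_from_camera']); W=np.eye(4); W[:3,:3]=R.from_quat(q).as_matrix(); W[:3,3]=p; M=W@T
    else:
        M=np.eye(4); r=np.array(c['R']); M[:3,:3]=r.T; M[:3,3]=-r.T@np.array(c['t'])
    return c,M
def world(c,M,u,v,d):
    u=np.asarray(u,float);v=np.asarray(v,float)
    P=np.stack([(u-c['cx'])/c['fx']*d,(v-c['cy'])/c['fy']*d,d+0*u],-1); return P@M[:3,:3].T+M[:3,3]
def plane(c,M,u,v,z):
    r=M[:3,:3]@np.array([(u-c['cx'])/c['fx'],(v-c['cy'])/c['fy'],1]); o=M[:3,3]; return o+r*(z-o[2])/r[2]
def proj(c,M,X):
    p=M[:3,:3].T@(np.asarray(X)-M[:3,3]); return c['fx']*p[0]/p[2]+c['cx'],c['fy']*p[1]/p[2]+c['cy']
E
python3 - <<'E'
from h import *
for n in('scene','side'):
    im,d,s=snap(n); cv2.imwrite('pics/%s0.png'%n,im); c,M=cam(n); print(n,M.round(3).tolist(),c['fx'])
print(s)
E
```

```text
pics
scene [[-0.486, -0.62, 0.616, -0.003], [-0.874, 0.346, -0.342, 0.182], [-0.001, -0.704, -0.71, 0.668], [0.0, 0.0, 0.0, 1.0]] 456.0941245530871
side [[-0.922, 0.23, -0.312, 0.78], [0.387, 0.514, -0.766, 0.576], [-0.016, -0.827, -0.563, 0.554], [0.0, 0.0, 0.0, 1.0]] 492.5838686464823
{'clock': 0.05, 'joint_pos': array([ 1.10539617e+00,  3.51222084e-01,  1.65243124e+00,  1.60772578e-05,
        1.13910271e+00, -8.45712025e-02]), 'dq': array([-7.15158652e-04, -2.86268218e-04, -1.44141170e-03, -6.87401669e-05,
       -8.07039094e-04,  4.79890990e-04]), 'joint_torque': array([-1.94930217e-04, -5.07345235e+01, -2.92229784e+01, -1.17289824e-04,
        2.45707721e-03,  6.84687123e-06]), 'tcp_pos': array([0.20424453, 0.51032787, 0.24476345]), 'ee_rot': array([ 1.89269169e-01,  9.81925070e-01, -5.57851958e-04, -1.64972669e-04]), 'contact_force': array([-0.7677061 ,  0.77319096,  0.59289215]), 'ft_torque': array([ 0.01191553, -0.00915322, -0.01249433]), 'grip_width': 0.08549657094609647}
```

View pics/scene0.png

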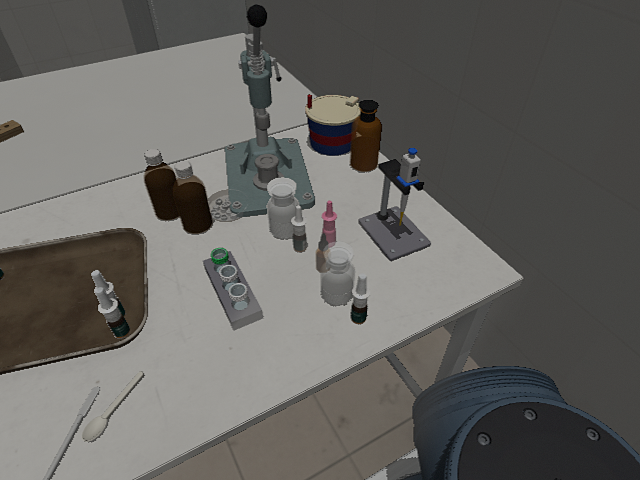

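View pics/side0.png

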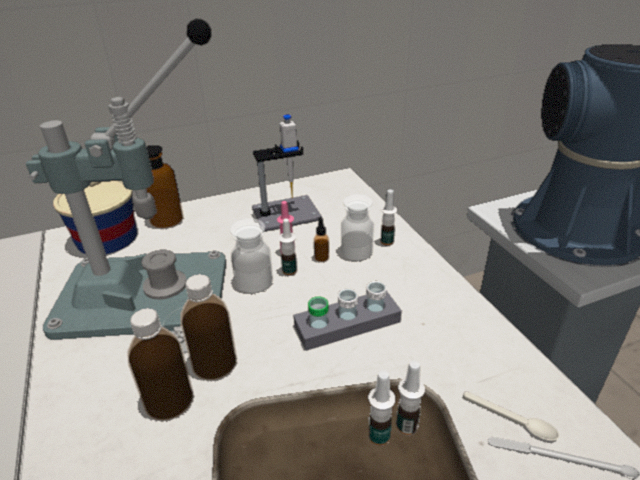

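The scene view shows the pipette at (410,165), the green vial at (220,257) and the press at about (262,120). In the side view they are at (289,133), (318,308) and (100,200). The row includes clear jars, two dark sprays, an amber dropper and a pink decoy. I'll measure these now.

Run:
```python
from h import *
C={}
for n in('scene','side'):
    f=np.load(n+'.npz'); im,d=f['im'],f['d']; c,M=cam(n); hsv=cv2.cvtColor(im,cv2.COLOR_BGR2HSV); C[n]=c,M
    for nm,lo,hi in(('green',(50,120,60),(75,255,255)),('blue',(108,150,90),(125,255,255)),('pink',(160,80,120),(176,255,255))):
        m=cv2.inRange(hsv,lo,hi); k,l,st,ce=cv2.connectedComponentsWithStats(m)
        for i in range(1,k):
            if st[i,4]>12:
                v,u=np.nonzero((l==i)&(d>0)); P=np.median(world(c,M,u,v,d[v,u]),0)
                print(n,nm,st[i].tolist(),ce[i].round(1),P.round(3))
    if n=='scene': pts={'g':[(220,256,.061)],'w':[(228,273,.061),(238,291,.061)],'btn':[(412,151,.218)],'base':[(361,219,.0),(397,257,.0),(429,240,.0)]}
    else: pts={'g':[(318,305,.061)],'w':[(347,297,.061),(376,289,.061)],'btn':[(287.5,118,.218)],'base':[(321,217,0)]}
    for k in pts:
        for u,v,z in pts[k]: print(n,k,plane(c,M,u,v,z).round(3))
    # press: points >0.25 m high
    v,u=np.nonzero(d>0);W=world(c,M,u,v,d[v,u])
    for zlo,zhi in((.08,.135),(.135,.2),(.2,.3),(.3,.5)):
        s=(W[:,2]>zlo)&(W[:,2]<zhi)&(W[:,0]>.25)&(W[:,0]<1.1)&(abs(W[:,1])<.5)
        g=np.zeros((30,30),np.uint8); q=W[s]
        H,_,_=np.histogram2d(q[:,0],q[:,1],bins=[np.arange(.25,1.1,.04),np.arange(-.45,.4,.04)])
        print(zlo,zhi,[(round(.27+.04*a,2),round(-.43+.04*b,2)) for a,b in zip(*np.nonzero(H>8))])
a=cv2.resize(np.load('scene.npz')['im'][130:330,190:450],None,fx=3,fy=3,interpolation=2); cv2.imwrite('pics/crop1.png',a[:600])
```

```text
scene green [212, 248, 14, 4, 14] [218.5 248.6] [0.598 0.06  0.061]
scene green [211, 251, 17, 13, 83] [219.4 259.1] [0.574 0.068 0.057]
scene blue [408, 148, 9, 6, 38] [412.1 150.2] [ 0.505 -0.285  0.217]
scene blue [397, 176, 22, 11, 69] [405.7 181.2] [ 0.497 -0.276  0.155]
scene pink [322, 212, 15, 9, 83] [328.9 216.5] [ 0.557 -0.15   0.077]
scene pink [324, 230, 10, 3, 20] [328.9 231.2] [ 0.553 -0.149  0.044]
scene g [0.579 0.065 0.061]
scene w [0.533 0.067 0.061]
scene w [0.487 0.067 0.061]
scene btn [ 0.501 -0.283  0.218]
scene base [ 0.592 -0.253  0.   ]
scene base [ 0.462 -0.255  0.   ]
scene base [ 0.469 -0.341  0.   ]
0.08 0.135 [(np.float64(0.35), np.float64(-0.11)), (np.float64(0.39), np.float64(-0.11)), (np.float64(0.43), np.float64(-0.11)), (np.float64(0.43), np.float64(-0.07)), (np.float64(0.47), np.float64(-0.11)), (np.float64(0.47), np.float64(-0.07)), (np.float64(0.51), np.float64(-0.27)), (np.float64(0.51), np.float64(-0.11)), (np.float64(0.55), np.float64(-0.31)), (np.float64(0.55), np.float64(-0.27)), (np.float64(0.55), np.float64(-0.15)), (np.float64(0.55), np.f
[... 6547 characters left out ...]
4(0.79), np.float64(-0.11)), (np.float64(0.83), np.float64(-0.15)), (np.float64(0.83), np.float64(-0.11)), (np.float64(0.87), np.float64(-0.19)), (np.float64(0.87), np.float64(-0.15)), (np.float64(0.87), np.float64(-0.11)), (np.float64(0.91), np.float64(-0.19)), (np.float64(0.91), np.float64(-0.15)), (np.float64(0.91), np.float64(-0.11))]
0.3 0.5 [(np.float64(0.67), np.float64(-0.11)), (np.float64(0.67), np.float64(-0.07)), (np.float64(0.71), np.float64(-0.11)), (np.float64(0.71), np.float64(-0.07)), (np.float64(0.75), np.float64(-0.11)), (np.float64(0.79), np.float64(-0.15)), (np.float64(0.79), np.float64(-0.11)), (np.float64(0.87), np.float64(-0.15)), (np.float64(0.91), np.float64(-0.15))]
```

View pics/crop1.png

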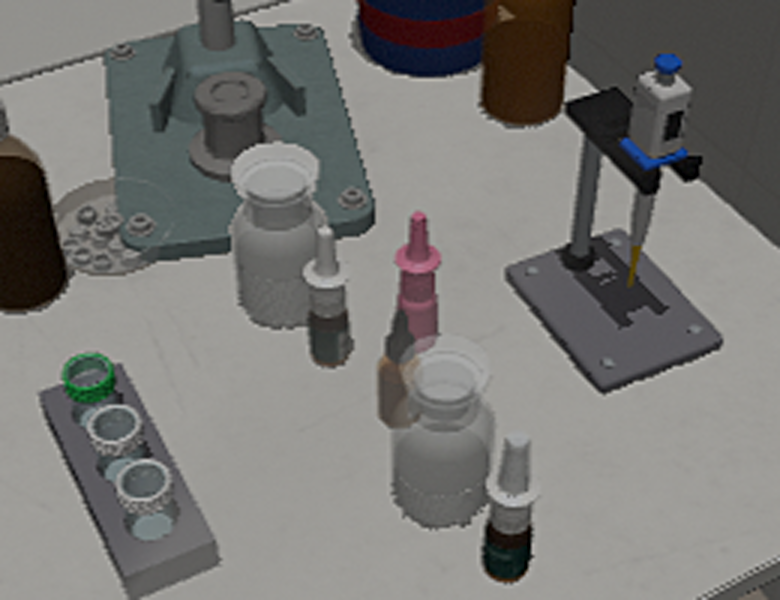

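The stand's axes are nearly parallel to world. The pipette is at about (0.506,-0.279), and the green vial at about (0.585,0.067) is the vial farthest in x. Of the look-alikes, the two sprays at scene (100,285) and (115,315) stand in the tray, not in the row. The pink one isn't needed. I'll move to above the pipette, keeping clear of the press lever near (0.67,-0.09).

```bash
python3 -m jog '{"offset":[[-165,-180,-60],[-165,-180,-60],[-165,-180,-60],[-165,-180,-60],[-165,-180,-60]],"angular":[[0,0,-0.38],[0,0,-0.38],[0,0,-0.38],[0,0,-0.38],[0,0,-0.38]],"fingers":[1,1,1,1,1]}'
```

```text
clock: 0.6
tcp_pos: [0.2895, 0.2833, 0.3048]
ee_rot: [0.0, 1.0, -0.0, -0.0]
contact_force: [1.6, 1.2, 0.2]
grip_width: 0.0849
```

```bash
python3 -m jog '{"offset":[[-90,-235,-40],[-90,-235,-40],[-90,-235,-40],[-90,-235,-40],[-90,-235,-40]],"angular":[[0,0,0],[0,0,0],[0,0,0],[0,0,0],[0,0,0]],"fingers":[1,1,1,1,1]}'
python3 -m jog '{"offset":[[-70,-230,-15],[-70,-230,-15],[-70,-230,-15],[-70,-230,-15],[-70,-230,-15]],"angular":[[0,0,0],[0,0,0],[0,0,0],[0,0,0],[0,0,0]],"fingers":[1,1,1,1,1]}'
python3 -m jog '{"offset":[[-50,-100,0],[-50,-100,0],[-50,-100,0],[-50,-100,0],[-50,-100,0]],"angular":[[0,0,0],[0,0,0],[0,0,0],[0,0,0],[0,0,0]],"fingers":[1,1,1,1,1]}'
python3 - <<'E'
from h import *
im,d,s=snap('wrist'); cv2.imwrite('pics/w1.png',im); print(s['tcp_pos'],s['ee_rot'],s['joint_pos']); print(viewer.get_calibration('wrist'))
E
```

```text
clock: 1.1
tcp_pos: [0.3777, 0.0525, 0.3441]
ee_rot: [0.0, 1.0, 0.0, 0.0]
contact_force: [0.9, 1.4, 0.1]
grip_width: 0.0859
clock: 1.6
tcp_pos: [0.4476, -0.1781, 0.3586]
ee_rot: [0.001, 1.0, 0.0, -0.0]
contact_force: [1.0, 0.4, 0.6]
grip_width: 0.0855
clock: 2.1
tcp_pos: [0.497, -0.2746, 0.3585]
ee_rot: [0.0, 1.0, 0.0, -0.0]
contact_force: [0.2, 0.7, 0.2]
grip_width: 0.0854
[ 0.49698945 -0.27459273  0.35851241] [ 2.43562641e-04  9.99999843e-01  3.52166918e-04 -3.61830819e-04] [-5.86838888e-01  2.95448898e-01  1.44839253e+00  1.88810593e-04
  1.39874379e+00 -2.15718051e+00]
{'fx': 334.9886063446652, 'fy': 334.9886063446652, 'cx': 323.4955968698131, 'cy': 241.71338800711752, 'tool_from_camera': array([[ 1.61444564e-05, -9.47286456e-01, -3.20387843e-01,
         8.26425408e-02],
       [ 9.99999994e-01,  5.02966037e-05, -9.83209437e-05,
        -1.23603597e-04],
       [ 1.09252519e-04, -3.20387840e-01,  9.47286451e-01,
        -1.28210128e-01],
       [ 0.00000000e+00,  0.00000000e+00,  0.00000000e+00,
         1.00000000e+00]])}
```

View pics/w1.png

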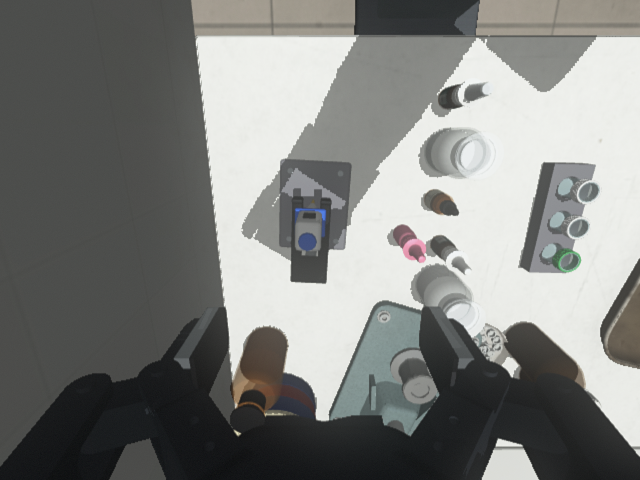

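The wrist view shows the pipette in its fork with the button at (307,241), the stand base at about (315,205), and the green vial rim at (567,260) at the far-x end of the rack. The jars are at (470,155) and (460,312).

```bash
cat > m.py <<'E'
from h import *
f=np.load('wrist.npz'); im,d=f['im'],f['d']; c,M=cam('wrist',f['p'],f['q']); hsv=cv2.cvtColor(im,cv2.COLOR_BGR2HSV)
for nm,lo,hi,z in(('green',(45,100,40),(80,255,255),.059),('blue',(105,130,60),(125,255,255),.218)):
    m=cv2.inRange(hsv,lo,hi); k,l,st,ce=cv2.connectedComponentsWithStats(m)
    for i in range(1,k):
        if st[i,4]>12:
            v,u=np.nonzero((l==i)&(d>0)); P=world(c,M,u,v,d[v,u])
            x,y,w,h,_=st[i]
            pts=np.argwhere(l==i)[:,::-1].astype(np.float32); e=cv2.minEnclosingCircle(pts)
            print(nm,st[i].tolist(),np.median(P,0).round(4),'circ',np.round(e[0],1),round(e[1],1),plane(c,M,*e[0],z).round(4), plane(c,M,x+w/2-.5,y+h/2-.5,z).round(4))
v,u=np.nonzero(d>0);P=world(c,M,u,v,d[v,u])
def near(z0,z1,b):
    s=(P[:,2]>z0)&(P[:,2]<z1)&(P[:,0]>b[0])&(P[:,0]<b[1])&(P[:,1]>b[2])&(P[:,1]<b[3]); return P[s]
def rep(n,q):
    if len(q)>10:
        r=cv2.minAreaRect(q[:,:2].astype(np.float32)*1000); print(n,len(q),'rect',np.round(r[0],1),np.round(r[1],1),round(r[2],1),'z',np.median(q[:,2]).round(4))
rep('handle top',near(.195,.209,(.45,.56,-.33,-.23)))
rep('button',near(.2135,.225,(.45,.56,-.33,-.23)))
rep('fork',near(.135,.165,(.42,.62,-.33,-.23)))
rep('base',near(.004,.02,(.40,.64,-.36,-.21)))
rep('rack',near(.02,.028,(.40,.7,.02,.12)))
rep('rim g',near(.054,.066,(.56,.63,.03,.11)))
rep('rim w',near(.054,.066,(.515,.56,.03,.11)))
E
python3 m.py
```

```text
green [558, 251, 22, 20, 47] [0.5806 0.0516 0.0608] circ [568.9 261.8] 11.7 [0.5882 0.0631 0.059 ] [0.5863 0.0621 0.059 ]
blue [295, 208, 31, 14, 104] [ 0.4925 -0.2781  0.1553] circ [310. 214.] 15.8 [ 0.481  -0.2858  0.218 ] [ 0.4815 -0.2858  0.218 ]
handle top 543 rect [ 505.2 -288.6] [23.4 27.7] 89.4 z 0.2029
button 259 rect [ 505.2 -288.8] [15.1 14.7] 42.8 z 0.2174
fork 1940 rect [ 528.3 -289.4] [39.9 95.3] 86.9 z 0.1498
base 4197 rect [ 520.9 -289. ] [100.1 129.8] 86.9 z 0.0115
rack 2891 rect [539.2  63.1] [ 59.  160.1] 88.6 z 0.0245
rim g 303 rect [586.4  61.3] [30.8 31. ] 32.7 z 0.0597
rim w 319 rect [538.9  62.5] [31.3 30.3] 46.0 z 0.0599
```

Pipette axis is at (0.505,-0.289), and its faces are aligned within 1° of the jaws. Next I'll align, check, then descend.

```bash
python3 -m jog '{"offset":[[-8,-14,40],[-8,-14,80],[-8,-14,98],[-8,-14,98],[-8,-14,98]],"angular":[[0,0,0],[0,0,0],[0,0,0],[0,0,0],[0,0,0]],"fingers":[1,1,1,1,1]}'
python3 - <<'E'
from h import *
im,d,s=snap('wrist'); print(s['tcp_pos'],s['ee_rot'])
E
python3 m.py | grep -v base
```

```text
clock: 2.65
tcp_pos: [0.5056, -0.2889, 0.2622]
ee_rot: [-0.0, 1.0, -0.0, 0.001]
contact_force: [1.1, 0.0, 1.4]
grip_width: 0.0854
[ 0.50563667 -0.2888543   0.26217541] [-9.54709340e-05  9.99999758e-01 -3.66284915e-04  5.83876980e-04]
green [628, 271, 12, 29, 108] [0.5802 0.0505 0.0595] circ [638. 285.] 14.0 [0.585  0.0541 0.059 ] [0.585  0.0492 0.059 ]
blue [304, 225, 42, 27, 285] [ 0.4929 -0.2894  0.1553] circ [324.2 239. ] 23.5 [ 0.4798 -0.2886  0.218 ] [ 0.4792 -0.2885  0.218 ]
handle top 1128 rect [ 504.9 -288.8] [23.9 27.3] 88.0 z 0.2029
button 572 rect [ 505.1 -289. ] [15.1 15.3] 12.8 z 0.2174
fork 3220 rect [ 528.8 -289.4] [40.1 96. ] 87.0 z 0.1499
rack 3438 rect [539.5  57.6] [163.3  56.6] 2.6 z 0.0245
rim g 209 rect [588.6  52.4] [27.1 14. ] 16.6 z 0.0588
```

```bash
python3 -m jog '{"offset":[[0.5,0,25],[0.5,0,50],[0.5,0,70],[0.5,0,82],[0.5,0,82]],"angular":[[0,0,0.025],[0,0,0.025],[0,0,0.025],[0,0,0.025],[0,0,0.025]],"fingers":[1,1,1,1,1]}'
python3 -m jog '{"offset":[[0,0,0],[0,0,0],[0,0,0],[0,0,0],[0,0,0]],"angular":[[0,0,0],[0,0,0],[0,0,0],[0,0,0],[0,0,0]],"fingers":[0,0,0,0,0]}'
python3 -m jog '{"offset":[[0,0,0],[0,0,0],[0,0,0],[0,0,0],[0,0,0]],"angular":[[0,0,0],[0,0,0],[0,0,0],[0,0,0],[0,0,0]],"fingers":[0,0,0,0,0]}'
```

```text
clock: 3.2
tcp_pos: [0.5048, -0.2893, 0.1786]
ee_rot: [0.013, 1.0, 0.0, -0.0]
contact_force: [-0.7, 1.1, 0.8]
grip_width: 0.0853
clock: 3.7
tcp_pos: [0.505, -0.2897, 0.1793]
ee_rot: [0.013, 1.0, -0.0, 0.0]
contact_force: [-0.4, 0.6, 3.9]
grip_width: 0.0232
clock: 4.2
tcp_pos: [0.5051, -0.2897, 0.1793]
ee_rot: [0.013, 1.0, -0.0, 0.0]
contact_force: [-0.6, 0.9, 6.2]
grip_width: 0.0233
```

Gripped at 23 mm. Lifting straight up.

```bash
python3 -m jog '{"offset":[[0,0,-10],[0,0,-22],[0,0,-36],[0,0,-50],[0,0,-50]],"angular":[[0,0,0],[0,0,0],[0,0,0],[0,0,0],[0,0,0]],"fingers":[0,0,0,0,0]}'
python3 -m jog '{"offset":[[0,0,-20],[0,0,-45],[0,0,-70],[0,0,-80],[0,0,-80]],"angular":[[0,0,0],[0,0,0],[0,0,0],[0,0,0],[0,0,0]],"fingers":[0,0,0,0,0]}'
python3 - <<'E'
from h import *
im,d,s=snap('wrist'); cv2.imwrite('pics/w2.png',im); print(s['tcp_pos'])
im2,d,s=snap('side'); cv2.imwrite('pics/s2.png',np.hstack([im[:,150:550],im2[0:480,150:550]]))
E
```

```text
clock: 4.7
tcp_pos: [0.5057, -0.2901, 0.2314]
ee_rot: [0.013, 1.0, -0.001, 0.002]
contact_force: [0.8, -0.2, -2.2]
grip_width: 0.0235
clock: 5.2
tcp_pos: [0.5051, -0.2897, 0.3096]
ee_rot: [0.013, 1.0, -0.001, 0.001]
contact_force: [0.3, -0.1, -1.6]
grip_width: 0.0236
[ 0.50512207 -0.28973794  0.30955051]
```

View pics/s2.png

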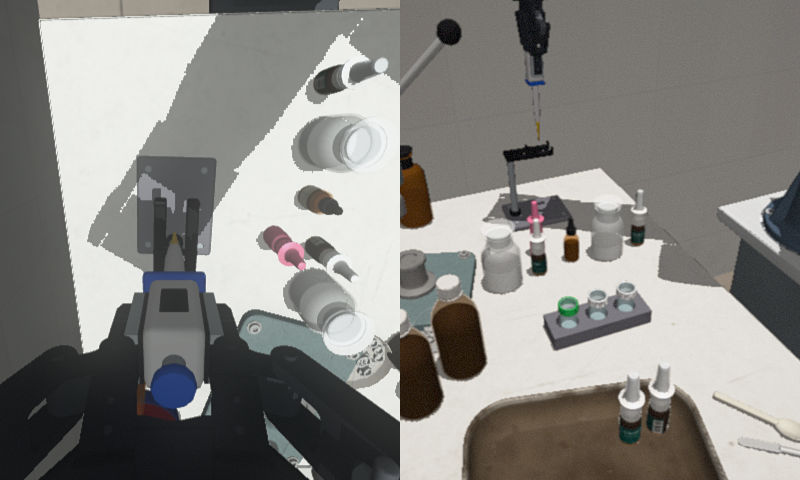

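The pipette is held upright and clear of the fork, with the tip at about z=0.168 (side crop ~(538,135), wrist ~(174,235)). Now carry it across the row.

```bash
python3 - <<'E'
from h import *
for n in('wrist','side'):
    f=np.load(n+'.npz'); im=f['im']; c,M=cam(n,f['p'],f['q']); hsv=cv2.cvtColor(im,cv2.COLOR_BGR2HSV)
    m=cv2.inRange(hsv,(15,120,60),(32,255,255)); u0=(300,350,200,270) if n=='wrist' else (270,310,90,160)
    v,u=np.nonzero(m[u0[2]:u0[3],u0[0]:u0[1]]); u=u+u0[0];v=v+u0[2]
    i=v<=v.min()+1 if n=='wrist' else v>=v.max()-1
    a,b=u[i].mean(),(v[i].min() if n=='wrist' else v[i].max()); print(n,len(u),a,b,plane(c,M,a,b,.168).round(4))
E
python3 -m jog '{"offset":[[4,35,0],[9,70,0],[13,105,0],[17,140,0],[22,175,0]],"angular":[[0,0,0],[0,0,0],[0,0,0],[0,0,0],[0,0,0]],"fingers":[0,0,0,0,0]}'
python3 -m jog '{"offset":[[4,35,0],[9,70,0],[13,105,0],[17,140,0],[22,175,0]],"angular":[[0,0,0],[0,0,0],[0,0,0],[0,0,0],[0,0,0]],"fingers":[0,0,0,0,0]}'
python3 -m jog '{"offset":[[-25,0,0],[-55,0,0],[-85,0,0],[-85,0,0],[-85,0,0]],"angular":[[0,0,0],[0,0,0],[0,0,0],[0,0,0],[0,0,0]],"fingers":[0,0,0,0,0]}'
python3 - <<'E'
from h import *
im,d,s=snap('wrist'); cv2.imwrite('pics/w3.png',im); print(s['tcp_pos'])
im2,d,s=snap('side'); cv2.imwrite('pics/s3.png',np.hstack([im[:,150:550],im2[0:480,150:550]]))
E
```

```text
clock: 5.8
tcp_pos: [0.4866, -0.1126, 0.3072]
ee_rot: [0.013, 1.0, 0.0, -0.001]
contact_force: [0.2, -0.2, -0.5]
grip_width: 0.0232
clock: 6.3
tcp_pos: [0.4691, 0.0628, 0.3074]
ee_rot: [0.013, 1.0, -0.0, -0.001]
contact_force: [0.4, -0.1, -2.3]
grip_width: 0.0236
clock: 6.8
tcp_pos: [0.5545, 0.0592, 0.3069]
ee_rot: [0.013, 1.0, -0.0, -0.002]
contact_force: [-0.2, -0.4, -1.2]
grip_width: 0.0234
[0.55446447 0.05922734 0.30694415]Traceback (most recent call last):
  File "<stdin>", line 6, in <module>
    return umr_minimum(a, axis, None, out, keepdims, initial, where)
ValueError: zero-size array to reduction operation minimum which has no identity
```

View pics/s3.png

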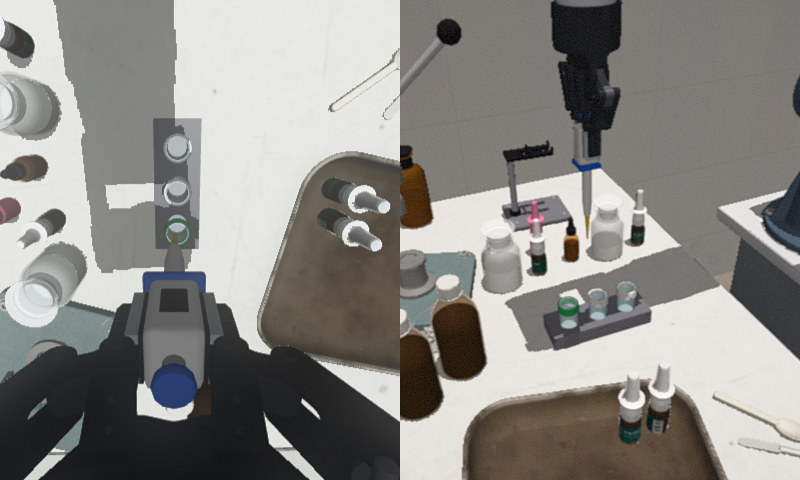

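The wrist view shows the tip at about (174,237) in the crop, just below the green vial at (177,231). The side view puts the tip at about (587,238) in the crop. Next I'll measure the tip and the vial rim.

```bash
cat > t.py <<'E'
from h import *
for n in('wrist','side'):
    f=np.load(n+'.npz'); im=f['im'];d=f['d']; c,M=cam(n,f['p'],f['q']); hsv=cv2.cvtColor(im,cv2.COLOR_BGR2HSV)
    zt=np.load('wrist.npz')['p'][2]-.1413
    m=cv2.inRange(hsv,(12,60,40),(32,255,255)); x0,x1,y0,y1=(300,350,200,275) if n=='wrist' else (295,350,195,320)
    k,l,st,ce=cv2.connectedComponentsWithStats(m[y0:y1,x0:x1]); i=1+np.argmax(st[1:,4]); v,u=np.nonzero(l==i);u=u+x0;v=v+y0
    b=v.min() if n=='wrist' else v.max(); a=u[abs(v-b)<2].mean()
    dd=d[v,u]; print(n,'yellow',st[i].tolist(),'tip px',a,b,'on z',round(zt,4),plane(c,M,a,b,zt).round(4),'depth mean',world(c,M,u,v,dd).mean(0).round(4))
    g=cv2.inRange(hsv,(45,90,30),(80,255,255)); pts=np.argwhere(g)[:,::-1].astype(np.float32); 
    ys=pts[:,1];P=plane; r=cv2.boundingRect(pts); print(' green box',r,plane(c,M,r[0]+r[2]/2-.5,r[1]+r[3]/2-.5,.0575).round(4))
    v,u=np.nonzero((d>0)); P=world(c,M,u,v,d[v,u]); s=(abs(P[:,2]-.0595)<.004)&(abs(P[:,0]-.586)<.022)&(abs(P[:,1]-.062)<.022)&(g[v,u]>0)
    q=cv2.minEnclosingCircle(P[s][:,:2].astype(np.float32)*1000); print(' rim circle mm',np.round(q[0],1),round(q[1],1),s.sum())
E
python3 t.py
```

```text
wrist yellow [21, 33, 7, 11, 51] tip px 324.0 233 on z 0.1656 [0.5548 0.0595 0.1656] depth mean [0.5509 0.0596 0.1928]
 green box (315, 221, 17, 19) [0.5842 0.0577 0.0575]
 rim circle mm [583.5  58.2] 13.9 25
side yellow [19, 39, 15, 28, 332] tip px 320.2 261 on z 0.1656 [0.5955 0.0976 0.1656] depth mean [ 0.5165 -0.1015  0.0346]
 green box (283, 33, 129, 408) [ 0.4732 -0.0831  0.0575]
 rim circle mm [588.8  64.1] 15.3 82
```

```bash
python3 -m jog '{"offset":[[-12,0,0],[-24,0,10],[-30,0,25],[-30,0,45],[-30,0,45]],"angular":[[0,0,0],[0,0,0],[0,0,0],[0,0,0],[0,0,0]],"fingers":[0,0,0,0,0]}'
python3 -m jog '{"offset":[[0,0,0],[0,0,0]],"angular":[[0,0,0],[0,0,0]],"fingers":[0,0]}'
python3 - <<'E'
from h import *
im,d,s=snap('wrist'); print(s['tcp_pos'])
im2,d,s=snap('side'); im3,_,_=snap('scene')
z=lambda a:cv2.resize(a,(266,400),interpolation=2)
cv2.imwrite('pics/s4.png',np.hstack([z(im[190:290,290:357]),z(im2[200:350,270:370]),z(im3[160:310,170:270])]))
E
python3 t.py
```

```text
clock: 7.4
tcp_pos: [0.5831, 0.0585, 0.2606]
ee_rot: [0.013, 1.0, -0.0, -0.003]
contact_force: [0.3, -0.5, -0.9]
grip_width: 0.0238
clock: 7.6
tcp_pos: [0.585, 0.0585, 0.2647]
ee_rot: [0.013, 1.0, 0.0, 0.001]
contact_force: [0.6, -0.1, -0.9]
grip_width: 0.0236
[0.58495925 0.05852423 0.26469287]
wrist yellow [21, 32, 7, 12, 52] tip px 324.0 232 on z 0.1234 [0.585  0.0588 0.1234] depth mean [0.5819 0.0589 0.1504]
 green box (313, 201, 28, 27) [0.586  0.0614 0.0575]
 rim circle mm [586.2  61.5] 14.9 70
side yellow [19, 39, 15, 35, 307] tip px 316.3333333333333 268 on z 0.1234 [0.5867 0.0585 0.1234] depth mean [ 0.5313 -0.0603  0.0608]
 green box (196, 33, 216, 408) [ 0.5443 -0.1149  0.0575]
 rim circle mm [587.2  63. ] 16.4 101
```

View pics/s4.png

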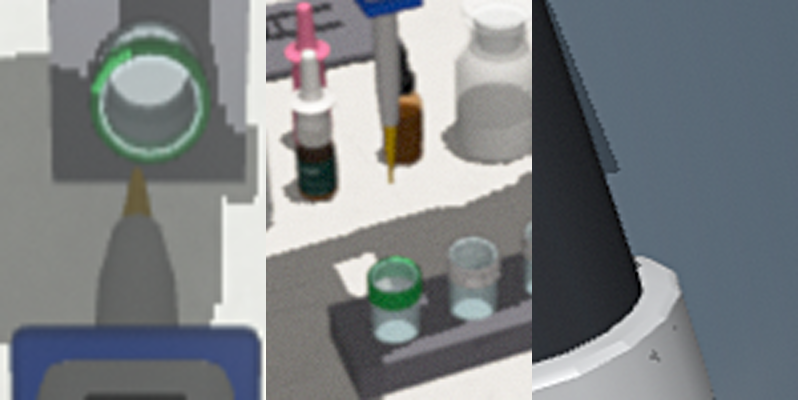

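The ring is now unobstructed and centred at (0.586,0.0614), matching the first measurement. The tip is at (0.585,0.0587) in both views. I'll shift (+1,+2.7) mm and lower most of the way, then check.

```bash
python3 -m jog '{"offset":[[-1,2.7,0],[-1,2.7,12],[-1,2.7,25],[-1,2.7,36],[-1,2.7,40]],"angular":[[0,0,0],[0,0,0],[0,0,0],[0,0,0],[0,0,0]],"fingers":[0,0,0,0,0]}'
python3 -m jog '{"offset":[[0,0,0],[0,0,0],[0,0,0]],"angular":[[0,0,0],[0,0,0],[0,0,0]],"fingers":[0,0,0]}'
python3 - <<'E'
from h import *
im,d,s=snap('wrist'); print(s['tcp_pos'])
im2,d,s=snap('side')
z=lambda a:cv2.resize(a,(400,600),interpolation=2)
cv2.imwrite('pics/s5.png',np.hstack([z(im[190:290,290:357]),z(im2[200:350,270:370])]))
E
python3 t.py
```

```text
clock: 8.25
tcp_pos: [0.5852, 0.0611, 0.2216]
ee_rot: [0.013, 1.0, -0.0, -0.001]
contact_force: [-0.1, -0.6, -1.6]
grip_width: 0.0232
clock: 8.55
tcp_pos: [0.5862, 0.0612, 0.2242]
ee_rot: [0.013, 1.0, 0.0, 0.0]
contact_force: [-0.5, 0.3, -2.5]
grip_width: 0.0235
[0.58618878 0.06117226 0.22422889]
wrist yellow [21, 32, 7, 12, 51] tip px 324.0 232 on z 0.0829 [0.5862 0.0614 0.0829] depth mean [0.5846 0.0615 0.1052]
 green box (309, 207, 33, 35) [0.5864 0.0624 0.0575]
 rim circle mm [586.8  62.2] 15.4 137
side yellow [25, 38, 9, 29, 181] tip px 322.85714285714283 261 on z 0.0829 [ 0.5524 -0.0025  0.0829] depth mean [ 0.5112 -0.0983  0.0362]
 green box (281, 14, 128, 426) [ 0.4638 -0.1146  0.0575]
 rim circle mm [586.   63.7] 17.1 98
```

View pics/s5.png

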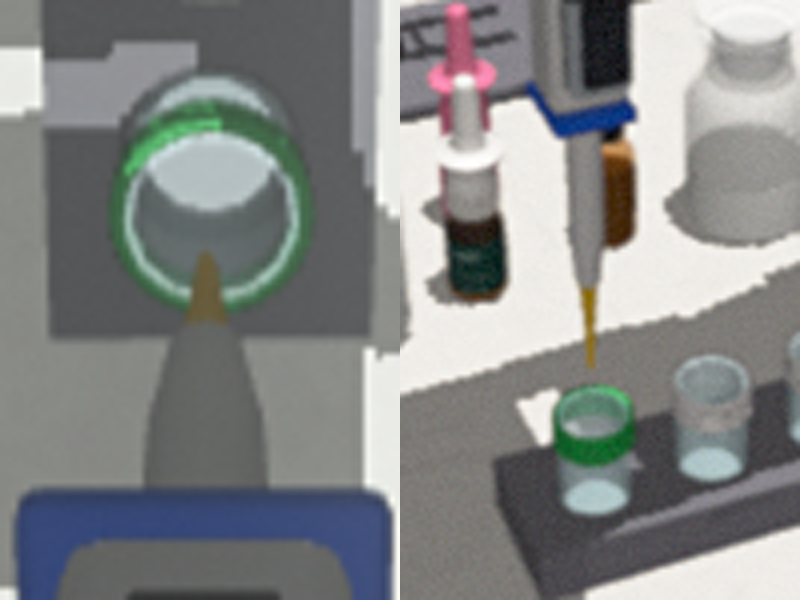

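The tip is centred over the mouth in both views (side tip ~(592,366), ring centre ~(595,415) in the crop), about 22 mm above the rim. Lowering 10 mm more.

```bash
python3 -m jog '{"offset":[[0,0.7,3],[0,0.7,7],[0,0.7,10],[0,0.7,10],[0,0.7,10]],"angular":[[0,0,0],[0,0,0],[0,0,0],[0,0,0],[0,0,0]],"fingers":[0,0,0,0,0]}'
python3 -m jog '{"offset":[[0,0,0],[0,0,0],[0,0,0],[0,0,0],[0,0,0]],"angular":[[0,0,0],[0,0,0],[0,0,0],[0,0,0],[0,0,0]],"fingers":[0,0,0,0,0]}'
python3 - <<'E'
from h import *
im,d,s=snap('wrist'); print(s['tcp_pos'],abs(s['dq']).max())
im2,d,s=snap('side')
z=lambda a:cv2.resize(a,(400,600),interpolation=2)
cv2.imwrite('pics/s6.png',np.hstack([z(im[190:290,290:357]),z(im2[200:350,270:370])]))
E
python3 t.py | head -3
```

```text
clock: 9.15
tcp_pos: [0.586, 0.0619, 0.2136]
ee_rot: [0.013, 1.0, 0.0, -0.0]
contact_force: [-0.4, -0.4, -1.7]
grip_width: 0.023
clock: 9.65
tcp_pos: [0.586, 0.0619, 0.2138]
ee_rot: [0.013, 1.0, 0.0, 0.0]
contact_force: [-0.3, -0.1, -1.2]
grip_width: 0.0238
[0.58597623 0.06187183 0.2137845 ] 0.0015356785984182205
wrist yellow [21, 32, 7, 12, 52] tip px 324.0 232 on z 0.0725 [0.5859 0.0621 0.0725] depth mean [0.5843 0.0622 0.0949]
 green box (307, 210, 34, 35) [0.5858 0.0617 0.0575]
 rim circle mm [586.7  62. ] 15.3 161
```

View pics/s6.png

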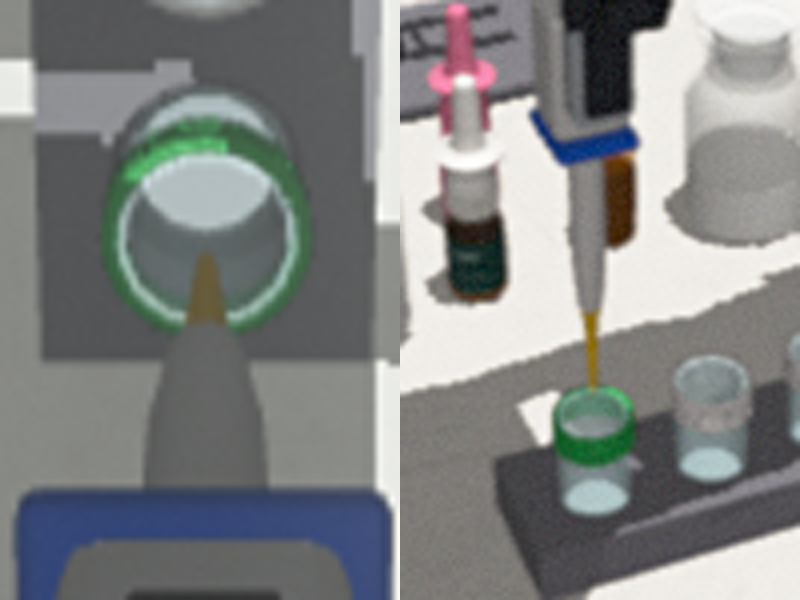

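The tip is centred over the green mouth, about 11 mm above the rim, still and upright (wrist tip ~(206,252) inside the ring; side tip ~(593,388)). Handing in.

```bash
python3 -c "
from rig import robot
print(robot.hand_in())"
```

```text
the job is handed in; nothing more can be done
None
```

I lifted the pipette straight up off the fork and carried it over the bottle row with its tip about 50 mm above the tallest bottle. I stopped it over the green-banded vial and handed the job in at about 9.7 s with the gripper still holding it.

**Position:** in the last wrist check the tip was at (0.5859, 0.0621). The vial mouth was at (0.5858–0.5867, 0.0617–0.062), so the tip was within about 1 mm of the middle.

**Height:** the tip was about 11 mm above the rim, worked out from how the pipette hung in the fork. The side picture agreed with this 10 mm higher, and in the last one I checked it only by eye.

**Hold and contact:** the arm was still, the tool vertical and the grip 23.8 mm wide. No contact showed in the pictures or the force readings. The vials by the tip and the bottles in view looked undisturbed, though I did not re-measure them.

**Disagreements:**
- The fixed cameras differed from the wrist camera by up to about 1 cm at first, so I relied on close wrist views.
- One wrist measurement of the vial, with the pipette partly hiding its rim, was about 4 mm off. The later clear views corrected it.
- The automatic tip detection in the side view failed on all but one of the pictures, so I read the tip position there by eye.

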